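Scan a sealed tin behind the label reader's sliding guard

TASK

Slide the label reader's guard door fully open, take the tall sealed tin from the tray and stand it gently upright in the middle of the round pad in the reader's bay with its paper seal strip facing the scanner block squarely, then slide the guard door fully shut. Leave the other things on the counter undisturbed.

Things in the scene. Friction and masses are not known exactly. Their poses are not given: they have to be found in the camera images.
- reader: white and grey label reader (sizes in mm), fixed left or right, yaw varies. Base 200 x 360 x 10 (x, y, z); origin: centre of its underside. +y half: closed housing, 122 tall, from y = 3. -y half: the bay, floor at z = 10, side wall at y = -177 to -169 and back wall at x = 90 to 98, 125 tall. Track bar at x = 88 to 100, top at z = 143. Bay's front (-x) and top: closed only by the guard door
- pad (a point): centre of the black round pad (diameter 72, flush) on the bay floor, at (-12, -85, 10) in the reader's frame; axes as the reader's
- scan_face (a point): middle of the scanner block's glass face, which looks to the reader's -x, at (53, -85, 60) in the reader's frame, 65 from the pad's centre along +x. The black block, 37 x 70 and 80 above the bay floor, stands in the bay against the back wall
- guard (a joint): travel of the guard door in m along the reader's +y: 0 fully shut over the bay, 0.165 fully open (parked over the housing). Stays where left; friction about 3 N plus 8 N per m/s. Starts 0 to 45 mm ajar. An L of clear plastic with aluminium edges, 172 wide (y): top panel (top at z = 137, trim 139), reaching to x = 81, and front panel down to z = 15, outer face at x = -102
- guard_handle (a point): top middle of the door's handle, a dark steel upright fin 50 long (reader x), 14 thick (reader y), that stands 40 above the door's top trim: its top is at z = 179. Moves with the door; when shut it is at (-40, -89, 179) in the reader's frame
- tin: the tall tin to scan: plain dull steel cylinder, diameter 54, 95 tall, 0.17 to 0.35 kg. A white paper seal strip (18 wide on the lid, 26 on the side) runs from the middle of its lid over the edge and down one side, the tin's +x side. Stands on the tray at any of three places in a row. Origin: centre of its underside, z up
- tin_seal (a point): point on the seal strip on the tin's side, 27 out from the axis along the tin's +x and 50 above its underside
- tray: fixed wooden stock tray 160 x 240 (x, y), floor 6 thick, rim 16 tall, on the other side from the reader; place and yaw vary. Its three containers (tin, squat_tin, dropper) stand in a row along its y, 72 apart and about 11 to 24 between them, in any order; free room on their +x and -x sides. Origin: centre of its underside
- squat_tin: bystander: short dull steel tin, diameter 56, 60 tall, with the same kind of paper seal strip; stands on the tray. Origin: centre of its underside; leave it where it is
- dropper: bystander: small amber glass bottle, diameter 42, 105 tall, black cap; stands on the tray. Origin: centre of its underside; leave it where it is
- spray: bystander: white spray bottle, body diameter 62, 191 tall, head reaching 38 to the side of its axis; stands just behind the tray (far side from the robot). Origin: centre of its underside; leave it where it is
- former: bystander: turned wooden cone, foot diameter 80, 140 tall; stands just in front of the tray (robot side). Origin: centre of its underside; leave it where it is
- spool: bystander: small wooden thread spool, diameter 28, 28 tall; stands on the tray near its -x rim, between two of the three places. Origin: centre of its underside; leave it where it is
- brush: bystander: block brush 45 x 125 (its x, y), 43 tall; lies before the reader's housing. Origin: centre of its underside; leave it where it is
Things that resemble listed ones, but are neither listed nor needed, are in the scene too. What is shaped like the tin but pink, turquoise or yellow is not meant.

How it is judged:
On the way, in this order (a step that is already met when the one before it is completed fails the run):
1. the guard door is slid open (more than 0.145 m of its 0.165 m) (value of joint guard above 0.145 m), for 0.2 s.
2. the tin stands upright on the bay's pad with the door still open (z of tin in the frame of pad between -0.006 and 0.006 m and angle between tin's own z axis and vertical below 0.1 rad and horizontal distance between tin and pad below 0.03 m and value of joint guard above 0.1 m), for 0.2 s.
At the end, for the whole second after the job is handed in: The tin stands upright and still on the bay floor, its axis within 16 mm of the pad's centre, its seal strip facing the scanner block within 0.3 rad (17 degrees), and the guard door is shut to within 6 mm (horizontal distance between tin and pad below 0.016 m and z of tin in the frame of pad between -0.006 and 0.006 m and angle between tin's own z axis and vertical below 0.1 rad and angle between the x axis of tin and the x axis of reader, either way round below 0.3 rad and distance between tin_seal and scan_face below 0.065 m and value of joint guard below 0.006 m and linear speed of tin below 0.02 m/s); the robot touches nothing.
It fails at once if the tin is tipped by more than 0.4 rad (angle between tin's own z axis and vertical above 0.4 rad).
It fails at once if the tin is dropped into the bay (faster than 0.5 m/s within 50 mm of the floor) (horizontal distance between tin and pad below 0.06 m and z of tin in the frame of pad below 0.05 m and linear speed of tin above 0.5 m/s).
It fails at once if another thing on the counter is moved by more than 25 mm or tipped by more than 0.4 rad (distance of any of squat_tin, dropper, spray, former, spool, brush from where it was at the start of the episode above 0.025 m or angle between any of squat_tin, dropper, spray, former, spool, brush's own z axis and vertical above 0.4 rad).
It also fails if it takes over 61 s, if anything falls off the work surface, if the arm or the gripper's body presses on something with over 40 N, if the wrist force passes 120 N, or if a joint passes its speed limit or range.

ROBOT

A 7-joint arm with a two-finger parallel gripper is mounted at the origin on the work surface. World frame = base frame: x ahead of the robot, y to its left, z up, the work surface at z = 0. Lengths are in m, angles in rad, forces in N, time in s.
With the tool pointing down it reaches from about 0.4 to 0.875 m from the base axis. Payload 6.5 kg.
Tool frame: the origin (TCP) lies at the very end of the fingers, on their centre line; the grasp point (between the pads) lies 19 mm behind it; z points along the fingers, y is the line along which they close (so a half turn about z gives the same grasp; the last joint's range is limited). The gripper opens to 88 mm and grips with 3 to 60 N. Pads are 18 mm wide; open, the fingers measure 123 mm over their backs; the gripper's body (75 mm by 187 mm) begins 45 mm behind the grasp point.
Start: joints at [-1.363, 0.536, -0.004, 1.538, 0.003, 1.067, -0.071], TCP at [0.176, 0.626, 0.239] pointing down, gripper open.
Joint ranges: [-2.7, 2.7], [-0.37, 2.16], [-1.27, 1.26], [0.24, 2.4], [-1.31, 4.45], [0.19, 1.91], [-2.76, 2.76]. Speed limits (rad/s): [2.39, 2.39, 3.14, 3.14, 3.14, 3.14, 3.14].

INTERFACE

Orientations are given as [roll, pitch, yaw] about the fixed x, y, z axes, in that order (R = Rz(yaw) Ry(pitch) Rx(roll)).
In Python, from workcell import * gives the robot as it stands. The module is installed in compiled form; this text tells all that it offers.
- The arm moves only by the tool step_arm, never from a script. Its argument "rows" is a list of rows, each a list of 4 numbers: the shift along the tool's x, y, z in m, then the turn about the tool's z in degrees. In form: [[x, y, z, spin], ...]. A call has 1 to 20 rows; each row is the pose to reach, as a shift and turn from the pose commanded when the call began, along the tool's axes at that moment; what a row does not reach only later rows make up. A row lasts 1/10 s, in which the tool goes at most 50 mm and 8.59 degrees, less where a joint would pass 70% of its speed; a pose out of reach is approached as far as the arm can. A call with a gripper value outside its range is refused whole. "gripper" is the opening, from -1 (shut) to 1 (fully open), set as the call begins (left out, the last holds). The fingers move at their own pace and stop on an object; "force" is the grip in N (left out, the last holds). Time passes only in rows, so rows that repeat a pose let the fingers close. It gives the time, the measured TCP pose, the force, the opening and the grip force at its end, in the units of the state.
- sense(): the state, without advancing time (a new reading comes with each control period).
- get_image(name): name is "scene" or "top" or "wrist"; returns a dict with "color" (384x512x3 uint8, red, green, blue), "range_z" (384x512 float32, m along the optical axis (not along the pixel's ray), 0 where there is no reading), "mtx" (3x3 intrinsics, pixels), "dist_coeffs" ([k1, k2, p1, p2, k3] as OpenCV has them; the pictures are not rectified), "world_to_cam" (4x4, takes a point from world to camera coordinates). Camera axes: x right, y down, z forward; pixel columns grow to the right and rows downward; lengths in m; the calibration is good to about 2 mm. A picture is of the moment at which its call begins.
- close_job(): hands the job in; it is judged then, once.
The state is a dict: "t": time; "qpos": joint angles; "qd": joint speeds; "tau": joint torques, N m; "eef_pos": TCP position; "ee_rot": TCP orientation; "wrist_force": force on the tool from outside, world axes, zero at the start; "torque": the same for the moment, N m; "opening": finger opening in m; "grasp_force": force on a finger pad.
Only numpy, scipy, OpenCV 4.12 (cv2) and the standard library are available. Lean on these libraries where they do the work, as an engineer would, in place of code of your own. Each camera call takes 0.05 s, during which the arm holds its last target. There are 200 camera calls.

## Working session

There is one attempt and no reset: what is moved stays moved. The work goes in short steps, Python scripts to look and compute and a tool call to move; the robot and the scene stay as the last step left them, time stands still between calls to the robot, and variables do not carry over. Pictures are saved under pics/ and viewed, at most 10 in all, crops included, and the job is handed in when it is done.

Besides the shell and the picture viewer there is one more tool, called after "Request:" as name(argument=value, ...), one argument or row to a line, values as JSON. step_arm: Moves the arm, as the interface text tells. Its arguments: {"type":"object","properties":{"rows":{"type":"array"},"gripper":{"type":"number"},"force":{"type":"number"}},"required":["rows"]}

```bash
mkdir -p pics
cat > h.py <<'E'
from workcell import *
import numpy as np, cv2
def cloud(im):
    K=np.array(im["mtx"]);z=im["range_z"];h,w=z.shape
    u,v=np.meshgrid(np.arange(w),np.arange(h))
    p=cv2.undistortPoints(np.stack([u,v],-1).reshape(-1,1,2).astype(float),K,np.array(im["dist_coeffs"])).reshape(h,w,2)
    P=np.dstack([p*z[...,None],z])
    T=np.linalg.inv(im["world_to_cam"])
    W=P@T[:3,:3].T+T[:3,3]
    W[z==0]=np.nan
    return W
E
python3 - <<'E'
from h import *
s=sense();print(s["t"],s["eef_pos"],s["ee_rot"],s["opening"])
for n in ["scene","top"]:
    im=get_image(n);np.savez(n,**im)
    cv2.imwrite(f"pics/{n}.png",cv2.resize(im["color"][...,::-1],(800,600)))
E
```

```text
0.0 [0.17558882 0.62518112 0.23785044] [-3.13984752e+00  1.33886135e-04  2.86788284e+00] 0.08831012869168198
```

View pics/scene.png

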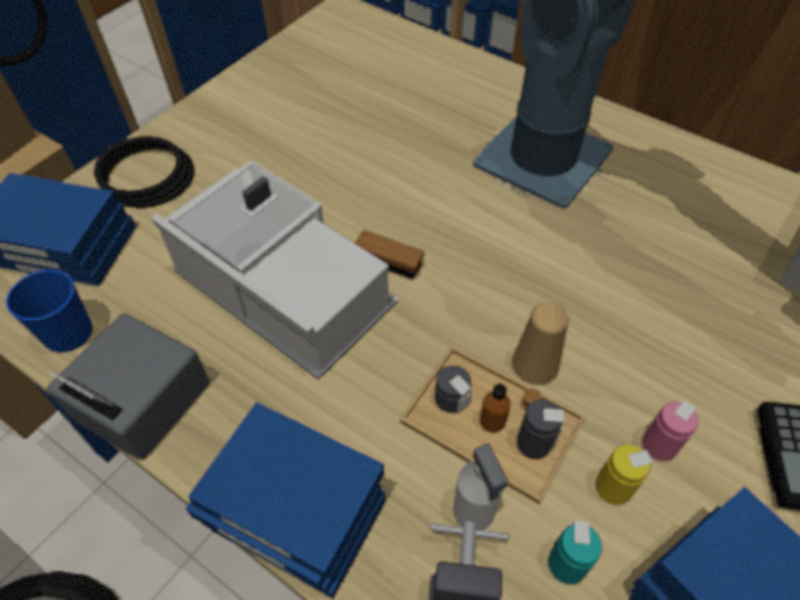

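View pics/top.png

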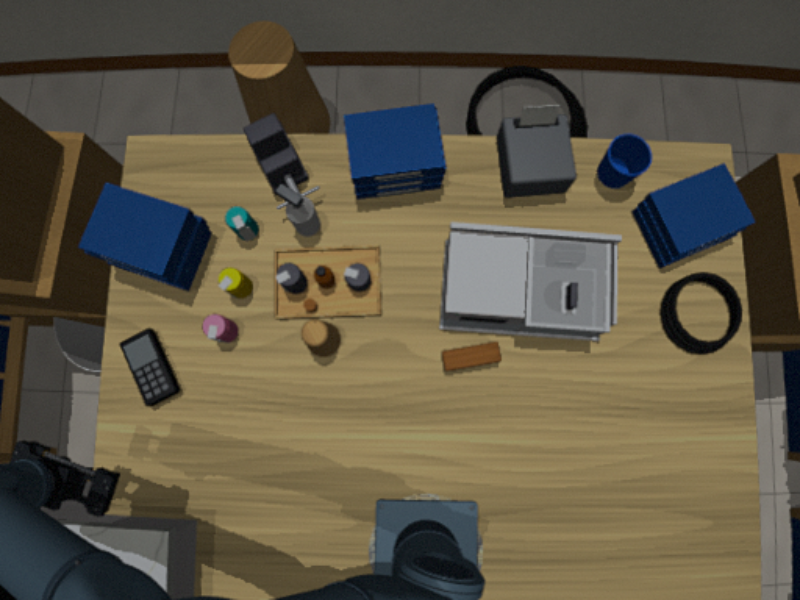

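Robot base is at the bottom, and world x points up in the top view. The reader is at (530,280) with its fin at (571,295), so the door looks nearly shut. The tall tin is at (290,278), the dropper at (324,275), the squat tin at (358,277) and the former at (318,335).

Run:
```python
from h import *
im=dict(np.load("top.npz"));W=cloud(im);c=im["color"].astype(int)
v,u=np.mgrid[:384,:512]
def box(x0,y0,x1,y1): s=.64; return (u>x0*s)&(u<x1*s)&(v>y0*s)&(v<y1*s)
Z=W[...,2]
def rect(m,n):
    r=cv2.minAreaRect(W[m][:,:2].astype(np.float32)*1000);print(n,m.sum(),"c",np.round(r[0],1),"size",np.round(r[1],1),"ang",round(r[2],2),"z",np.round(np.nanmedian(Z[m]),4))
R=box(430,215,630,345)
print(np.histogram(Z[R],bins=np.arange(0,.2,.01)))
rect(R&(Z>.16)&(Z<.2),"fin"); rect(R&(Z>.11)&(Z<.13),"housing"); 
rect(R&(Z>.138)&(Z<.15),"bar"); rect(R&(Z>.1)&(Z<.15),"all")
T=box(268,240,390,325)
m=(Z>.097)&(Z<.106)&box(270,255,308,300); rect(m,"tin"); print(np.round(cv2.minEnclosingCircle(W[m][:,:2].astype(np.float32)*1000),1) if 0 else cv2.minEnclosingCircle(W[m][:,:2].astype(np.float32)*1000))
w=m&(c.min(-1)>130); rect(w,"seal"); print(W[w].mean(0))
m=(Z>.054)&(Z<.07)&box(340,255,375,300);print("squat",cv2.minEnclosingCircle(W[m][:,:2].astype(np.float32)*1000))
m=(Z>.08)&box(311,255,336,295);print("drop",W[m].mean(0),Z[m].max())
m=(Z>.12)&box(295,310,345,360);print("former",W[m].mean(0),Z[m].max())
m=(Z>.1)&box(275,175,322,238);print("spray",W[m].mean(0),np.nanmax(Z[m]),W[m].min(0),W[m].max(0))
m=(Z>.02)&box(300,297,320,315);print("spool",W[m].mean(0))
m=(Z>.012)&(Z<.02)&T;rect(m,"tray")
```

```text
(array([1720,  268,   39,   58,   48,   59,   53,   58,   56,   57,   92,
        665, 2383, 2644,  759,   15,   16,   69,   14]), array([0.  , 0.01, 0.02, 0.03, 0.04, 0.05, 0.06, 0.07, 0.08, 0.09, 0.1 ,
       0.11, 0.12, 0.13, 0.14, 0.15, 0.16, 0.17, 0.18, 0.19]))
fin 99 c [ 528.5 -277. ] size [15.5 48.8] ang 84.74 z 0.1772
housing 3048 c [ 568.5 -207.9] size [355.1 194.7] ang 87.08 z 0.122
bar 1504 c [ 573.7 -209.3] size [354.9 203.4] ang 86.66 z 0.14
all 6543 c [ 572.8 -210.2] size [358.  205.1] ang 86.57 z 0.1329
tin 164 c [577.5 301. ] size [48.4 48.9] ang 46.75 z 0.1017
((577.814453125, 301.4537048339844), 26.566505432128906)
seal 32 c [574.1 313.4] size [16.4 23.5] ang 28.57 z 0.1018
[0.57365956 0.3132912  0.10152879]
squat ((587.0260620117188, 160.65362548828125), 27.25899887084961)
drop [0.58161842 0.22853819 0.09759722] 0.11576168907625473
former [0.44929574 0.23123952 0.13843753] 0.14595330045887378
spray [0.71381187 0.28126752 0.14950766] 0.19785134205825927 [0.68831399 0.25027596 0.10106347] [0.74940244 0.31567956 0.19785134]
spool [0.52475978 0.26317701 0.03324742]
tray 391 c [582.2 230. ] size [161.6 236.1] ang 2.97 z 0.0157
```

```bash
cat >> h.py <<'E'
def rel(*targets):
    "world targets (x,y,z mm, tool-y heading deg) -> rows in tool axes from the present pose"
    s=sense();p=s["eef_pos"]*1000;psi=s["ee_rot"][2]
    print("t",round(s["t"],2),"tcp",np.round(p,1),"ytool",round(np.degrees(psi)-90,2),"rpy",np.round(s["ee_rot"],3),"open",round(s["opening"],4),"F",np.round(s["wrist_force"],1))
    for x,y,z,h in targets:
        d=np.array([x,y,z])-p;c,q=np.cos(psi),np.sin(psi)
        spin=-((h-(np.degrees(psi)-90)+180)%360-180)
        print(np.round([c*d[0]+q*d[1],q*d[0]-c*d[1],-d[2]],1),round(spin,1))
E
python3 - <<'E'
from h import *
rel((450,300,260,80),(528.5,-277,260,87))
im=dict(np.load("top.npz"));W=cloud(im);v,u=np.mgrid[:384,:512];s=.64
R=(u>430*s)&(u<630*s)&(v>215*s)&(v<345*s)
P=W[R];P=P[(P[:,2]>.135)&(P[:,2]<.15)]
th=np.radians(-3.2);
for it in range(4):
    c,q=np.cos(th),np.sin(th); x=P[:,0]*c+P[:,1]*q; y=-P[:,0]*q+P[:,1]*c
    # far edge per y bin
    b=np.arange(y.min()+.01,y.max()-.01,.006)
    e=np.array([[yy,x[abs(y-yy)<.004].max()] for yy in b]); k=np.polyfit(e[:,0],e[:,1],1); 
    th-=np.arctan(k[0])
print("yaw",np.degrees(th),"far edge",np.median(e[:,1]),"y ext",y.min(),y.max())
A=W[R];A=A[A[:,2]>.1]
x=A[:,0]*c+A[:,1]*q;y=-A[:,0]*q+A[:,1]*c
print("x",np.percentile(x,[.5,99.5]),"y",np.percentile(y,[.5,99.5]))
xr=np.median(e[:,1])-.1
for yr in [(y.min()+y.max())/2]: print("origin",c*xr-q*yr,q*xr+c*yr)
E
```

```text
t 0.1 tcp [175.6 625.3 237.9] ytool 74.32 rpy [-3.14   0.     2.868] open 0.0881 F [-0.3  0.   0.5]
[-352.1 -239.   -22.1] -5.7
[-583.7 -773.3  -22.1] -12.7
yaw -3.1847003009351127 far edge 0.6845298863060153 y ext -0.35748673648301377 8.667894812184468e-05
x [0.48397382 0.68466004] y [-3.51839084e-01 -1.04086367e-04]
origin 0.5737306603119862 -0.21033748667125962
```

Request:
step_arm(
  rows=[
    [-0.352,-0.239,-0.022,-6],
    [-0.352,-0.239,-0.022,-6],
    [-0.352,-0.239,-0.022,-6],
    [-0.352,-0.239,-0.022,-6],
    [-0.352,-0.239,-0.022,-6],
    [-0.352,-0.239,-0.022,-6],
    [-0.352,-0.239,-0.022,-6],
    [-0.352,-0.239,-0.022,-6],
    [-0.352,-0.239,-0.022,-6],
    [-0.584,-0.773,-0.022,-12.7],
    [-0.584,-0.773,-0.022,-12.7],
    [-0.584,-0.773,-0.022,-12.7],
    [-0.584,-0.773,-0.022,-12.7],
    [-0.584,-0.773,-0.022,-12.7],
    [-0.584,-0.773,-0.022,-12.7],
    [-0.584,-0.773,-0.022,-12.7],
    [-0.584,-0.773,-0.022,-12.7],
    [-0.584,-0.773,-0.022,-12.7],
    [-0.584,-0.773,-0.022,-12.7],
    [-0.584,-0.773,-0.022,-12.7],
  ],
)

```text
t: 2.1
eef_pos: [0.5244, -0.2462, 0.2605]
ee_rot: [3.141, -0.0, 3.09]
wrist_force: [1.3, -0.3, -0.3]
opening: 0.0879
grasp_force: 0.0
```

Run:
```python
from h import *
rel((528.5,-277,260,86.8),(528.5,-277,150,86.8))
```

```text
t 2.1 tcp [ 524.4 -246.2  260.5] ytool 87.03 rpy [ 3.141 -0.     3.09 ] open 0.0879 F [ 1.3 -0.3 -0.3]
[ -5.6 -30.5   0.5] 0.2
[ -5.6 -30.5 110.5] 0.2
```

Request:
step_arm(
  rows=[
    [0,0,0,0],
    [0,0,0,0],
    [0,0,0,0],
  ],
)

```text
t: 2.4
eef_pos: [0.5247, -0.2428, 0.2603]
ee_rot: [3.14, -0.001, 3.091]
wrist_force: [0.9, 0.5, -0.2]
opening: 0.0881
grasp_force: 0.0
```

Run:
```python
from h import *
rel((528.5,-277,260,86.8),(528.5,-277,150,86.8))
im=get_image("wrist");cv2.imwrite("pics/w1.png",im["color"][...,::-1])
W=cloud(im);m=(W[...,2]>.165)&(W[...,2]<.19)
p=W[m];print(m.sum(),np.nanmedian(p,0))
r=cv2.minAreaRect(p[:,:2].astype(np.float32)*1000);print(r)
```

```text
t 2.4 tcp [ 524.7 -242.8  260.3] ytool 87.11 rpy [ 3.140e+00 -1.000e-03  3.091e+00] open 0.0881 F [ 0.9  0.5 -0.2]
[ -5.6 -34.    0.3] 0.3
[ -5.6 -34.  110.3] 0.3
1152 [ 0.52809933 -0.27878583  0.17904196]
((531.4724731445312, -280.11016845703125), (14.313896179199219, 50.055824279785156), 86.23728942871094)
```

View pics/w1.png

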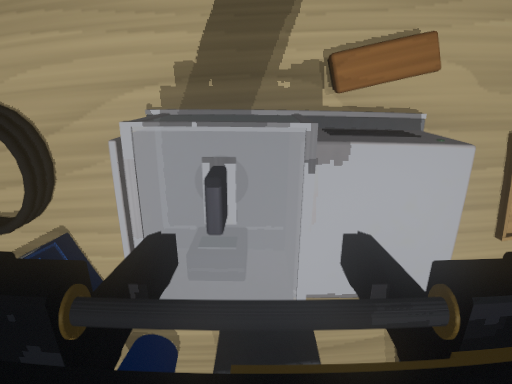

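The wrist view shows the fin at (216,198), left of centre between the fingers at (150,290) and (370,290), with the space around it clear.

Request:
step_arm(
  rows=[
    [-0.007,-0.036,0,0.3],
    [-0.007,-0.036,0.04,0.3],
    [-0.007,-0.036,0.08,0.3],
    [-0.007,-0.036,0.11,0.3],
    [-0.007,-0.036,0.11,0.3],
    [-0.007,-0.036,0.11,0.3],
  ],
)

```text
t: 3.05
eef_pos: [0.5302, -0.2797, 0.1514]
ee_rot: [3.141, -0.0, 3.086]
wrist_force: [0.4, 0.3, 0.8]
opening: 0.0884
grasp_force: 0.0
```

Request:
step_arm(
  rows=[
    [0,0,0,0],
    [0,0,0,0],
    [0,0,0,0],
    [0,0,0,0],
    [0,0,0,0],
    [0,0,0,0],
  ],
  gripper=-1,
  force=15,
)

```text
t: 3.65
eef_pos: [0.5298, -0.2807, 0.1508]
ee_rot: [-3.142, 0.0, 3.084]
wrist_force: [0.0, -0.6, -0.5]
opening: 0.0423
grasp_force: 0.0
```

Request:
step_arm(
  rows=[
    [0,0,0,0],
    [0,0,0,0],
    [0,0,0,0],
    [0,0,0,0],
    [0,0,0,0],
    [0,0,0,0],
    [0,0,0,0],
  ],
)

```text
t: 4.35
eef_pos: [0.5298, -0.2804, 0.1507]
ee_rot: [3.141, -0.0, 3.084]
wrist_force: [0.3, 1.9, 0.4]
opening: 0.0137
grasp_force: 15.0
```

Run:
```python
from h import *
rel()
```

```text
t 4.35 tcp [ 529.8 -280.4  150.7] ytool 86.72 rpy [ 3.141 -0.     3.084] open 0.0137 F [0.3 1.9 0.4]
```

Request:
step_arm(
  rows=[
    [0,0.01,0,0],
    [0,0.022,0,0],
    [0,0.036,0,0],
    [0,0.05,0,0],
    [0,0.064,0,0],
    [0,0.078,0,0],
    [0,0.092,0,0],
    [0,0.106,0,0],
    [0,0.12,0,0],
    [0,0.132,0,0],
    [0,0.14,0,0],
    [0,0.146,0,0],
    [0,0.148,0,0],
    [0,0.148,0,0],
    [0,0.148,0,0],
  ],
)

```text
t: 5.85
eef_pos: [0.5389, -0.1323, 0.1507]
ee_rot: [-3.141, 0.001, 3.085]
wrist_force: [4.6, -3.6, -8.3]
opening: 0.0138
grasp_force: 15.0
```

Request:
step_arm(
  rows=[
    [0,0,0,0],
    [0,0,0,0],
    [0,0,0,0],
    [0,0,0,0],
    [0,0,0,0],
    [0,0,0,0],
    [0,0,-0.03,0],
    [0,0,-0.07,0],
    [0,0,-0.11,0],
    [0,0,-0.11,0],
  ],
  gripper=1,
)

```text
t: 6.85
eef_pos: [0.5412, -0.134, 0.266]
ee_rot: [-3.141, 0.009, 3.084]
wrist_force: [0.4, -0.3, -0.3]
opening: 0.088
grasp_force: 0.0
```

Run:
```python
from h import *
rel((577.8,301.4,240,0))
im=get_image("wrist");W=cloud(im);m=(W[...,2]>.165)&(W[...,2]<.19)&(W[...,0]<.62)
r=cv2.minAreaRect(W[m][:,:2].astype(np.float32)*1000);print(r)
im=get_image("top")
np.savez("top2",**im);W=cloud(im);m=(W[...,2]>.165)&(W[...,2]<.185);v,u=np.mgrid[:384,:512]
m&=(abs(W[...,0]-.54)<.05)&(abs(W[...,1]+.13)<.05);print(m.sum(),W[m].mean(0))
```

```text
t 6.85 tcp [ 541.2 -134.   266. ] ytool 86.68 rpy [-3.141  0.009  3.084] open 0.088 F [ 0.4 -0.3 -0.3]
[-11.3 436.8  26. ] 86.7
((540.2924194335938, -133.1742401123047), (13.9476318359375, 49.39390563964844), 86.46094512939453)
55 [ 0.52856839 -0.12965234  0.17816472]
```

Request:
step_arm(
  rows=[
    [-0.011,0.436,0.026,86.7],
    [-0.011,0.436,0.026,86.7],
    [-0.011,0.436,0.026,86.7],
    [-0.011,0.436,0.026,86.7],
    [-0.011,0.436,0.026,86.7],
    [-0.011,0.436,0.026,86.7],
    [-0.011,0.436,0.026,86.7],
    [-0.011,0.436,0.026,86.7],
    [-0.011,0.436,0.026,86.7],
    [-0.011,0.436,0.026,86.7],
    [-0.011,0.436,0.026,86.7],
    [-0.011,0.436,0.026,86.7],
    [-0.011,0.436,0.026,86.7],
    [-0.011,0.436,0.026,86.7],
    [-0.011,0.436,0.026,86.7],
  ],
)

```text
t: 8.45
eef_pos: [0.5742, 0.3013, 0.2346]
ee_rot: [-3.141, -0.0, 1.571]
wrist_force: [-0.4, -0.2, 0.2]
opening: 0.0882
grasp_force: 0.0
```

Run:
```python
from h import *
im=get_image("wrist");np.savez("w2",**im);cv2.imwrite("pics/w2.png",im["color"][...,::-1])
W=cloud(im);c=im["color"].astype(int)
m=(W[...,2]>.096)&(W[...,2]<.107)&(np.hypot(W[...,0]-.578,W[...,1]-.301)<.035)
C,r=cv2.minEnclosingCircle(W[m][:,:2].astype(np.float32)*1000);print("tin",C,r)
w=m&(c.min(-1)>130);q=cv2.minAreaRect(W[w][:,:2].astype(np.float32)*1000);print("seal",w.sum(),q,W[w].mean(0)*1000,np.median(c[m],0))
d=W[w].mean(0)[:2]*1000-C;print("dir",np.degrees(np.arctan2(d[1],d[0])))
rel((*C,150,0),(*C,78,0))
```

```text
tin (579.8765258789062, 301.1436462402344) 26.6912841796875
seal 412 ((574.1818237304688, 311.282958984375), (17.44084930419922, 27.857702255249023), 29.689388275146484) [573.47545084 312.35023483 102.09573379] [74. 68. 67.]
dir 119.73451296300009
t 8.5 tcp [574.2 301.4 234.7] ytool 0.01 rpy [-3.141 -0.     1.571] open 0.0885 F [-0.1 -1.1 -0.2]
[-0.2  5.6 84.7] 0.0
[ -0.2   5.6 156.7] 0.0
```

View pics/w2.png

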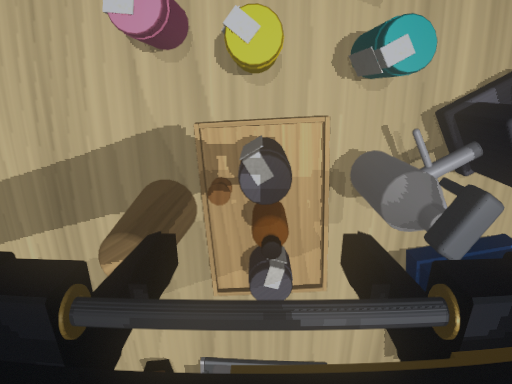

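The wrist view shows the tall tin at (264,170) with its strip running up-left. The dropper is at (270,225), the spool at (220,190) and the former at (145,225). The finger lines along tray x are clear.

Request:
step_arm(
  rows=[
    [0,0.005,0.03,0],
    [0,0.005,0.06,0],
    [0,0.005,0.085,0],
    [0,0.005,0.085,0],
    [0,0.005,0.085,0],
    [0,0.005,0.085,0],
    [0,0.005,0.11,0],
    [0,0.005,0.13,0],
    [0,0.005,0.145,0],
    [0,0.005,0.156,0],
    [0,0.005,0.156,0],
    [0,0.005,0.156,0],
  ],
  gripper=0.66,
)

```text
t: 9.7
eef_pos: [0.5798, 0.3018, 0.0794]
ee_rot: [3.141, -0.0, 1.571]
wrist_force: [0.1, 0.2, 0.3]
opening: 0.0732
grasp_force: 0.0
```

Request:
step_arm(
  rows=[
    [0,0,0,0],
    [0,0,0,0],
    [0,0,0,0],
    [0,0,0,0],
    [0,0,0,0],
    [0,0,0,0],
    [0,0,0,0],
  ],
  gripper=-1,
  force=25,
)

```text
t: 10.4
eef_pos: [0.5798, 0.3019, 0.0793]
ee_rot: [3.14, -0.001, 1.571]
wrist_force: [1.0, -0.1, 5.6]
opening: 0.0524
grasp_force: 25.0
```

Run:
```python
from h import *
rel()
```

```text
t 10.4 tcp [579.8 301.9  79.3] ytool 0.01 rpy [ 3.140e+00 -1.000e-03  1.571e+00] open 0.0524 F [ 1.  -0.1  5.6]
```

Request:
step_arm(
  rows=[
    [0,0,-0.005,0],
    [0,0,-0.015,0],
    [0,0,-0.035,0],
    [0,0,-0.065,0],
    [0,0,-0.095,0],
    [0,0,-0.125,0],
    [0,0,-0.155,0],
    [0,0,-0.185,0],
    [0,0,-0.21,0],
    [0,0,-0.22,0],
    [0,0,-0.22,0],
  ],
  force=35,
)

```text
t: 11.5
eef_pos: [0.5795, 0.3018, 0.2997]
ee_rot: [3.14, -0.001, 1.571]
wrist_force: [-0.7, -0.5, -3.0]
opening: 0.0522
grasp_force: 35.0
```

Request:
step_arm(
  rows=[
    [-0.01,0,0,2],
    [-0.03,-0.001,0,8],
    [-0.06,-0.003,0,15],
    [-0.095,-0.004,0,22],
    [-0.13,-0.005,0,30],
    [-0.165,-0.006,0,37],
    [-0.2,-0.008,0,44],
    [-0.235,-0.009,0,51],
    [-0.27,-0.01,0,58],
    [-0.305,-0.012,0,65],
    [-0.34,-0.013,0,72],
    [-0.375,-0.014,0,79],
    [-0.41,-0.016,0,86],
    [-0.445,-0.017,0,93],
    [-0.48,-0.018,0,100],
    [-0.515,-0.02,0,107],
    [-0.55,-0.021,0,114],
    [-0.575,-0.022,0,119],
    [-0.59,-0.0225,0,122],
    [-0.596,-0.0227,0,123],
  ],
)

```text
t: 13.5
eef_pos: [0.5553, -0.2958, 0.2976]
ee_rot: [3.14, 0.002, -0.58]
wrist_force: [0.9, 0.3, -3.0]
opening: 0.052
grasp_force: 35.0
```

Request:
step_arm(
  rows=[
    [0,0,0,0],
    [0,0,0,0],
    [0,0,0,0],
  ],
)

```text
t: 13.8
eef_pos: [0.5572, -0.2927, 0.2986]
ee_rot: [-3.141, 0.0, -0.573]
wrist_force: [-0.2, 0.8, -3.3]
opening: 0.052
grasp_force: 35.0
```

Run:
```python
from h import *
rel()
im=get_image("wrist");np.savez("w3",**im);cv2.imwrite("pics/w3.png",im["color"][...,::-1])
```

```text
t 13.8 tcp [ 557.2 -292.7  298.6] ytool -122.83 rpy [-3.141  0.    -0.573] open 0.052 F [-0.2  0.8 -3.3]
```

View pics/w3.png

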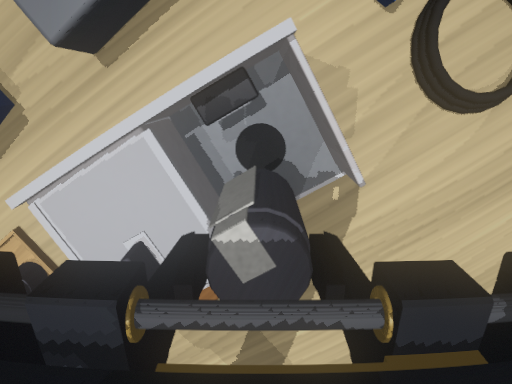

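The tin is held upright with its strip at (240,230), pointing towards the scanner block at (225,95). The pad shows as a black disc at (260,148) and is partly hidden.

Run:
```python
from h import *
im=dict(np.load("w3.npz"));W=cloud(im);c=im["color"].astype(int);Z=W[...,2]
v,u=np.mgrid[:384,:512]
m=(abs(Z-.01)<.008)&(c.max(-1)<65)&(np.hypot(u-260,v-150)<32)
P=W[m][:,:2].astype(np.float32)*1000
hull=cv2.convexHull(P)[:,0]
# circle of radius 36 fitted on the visible upper arc
from scipy.optimize import least_squares
b=[]
ctr=np.array([260.,148.])
cn,_=cv2.findContours(m.astype(np.uint8),cv2.RETR_EXTERNAL,cv2.CHAIN_APPROX_NONE)
k=max(cn,key=len)[:,0];k=k[k[:,1]<160]
E=W[k[:,1],k[:,0]][:,:2]*1000
f=least_squares(lambda q:np.hypot(*(E-q).T)-36,[557,-294],loss="soft_l1");print("pad",m.sum(),f.x,np.abs(f.fun).mean(),"meanpx",k.mean(0))
# tin lid + seal
L=(np.hypot(W[...,0]-.557,W[...,1]+.293)<.035)&(Z>.29)
print("lidz",np.nanmedian(Z[L]))
h=np.nanpercentile(Z[L],90); L&=abs(Z-h)<.006
C,r=cv2.minEnclosingCircle(W[L][:,:2].astype(np.float32)*1000);print(h,C,r,L.sum())
S=L&(c.min(-1)>105);print(S.sum(),cv2.minAreaRect(W[S][:,:2].astype(np.float32)*1000),W[S].mean(0)*1000)
s=(np.hypot(W[...,0]-.557,W[...,1]+.293)<.035)&(Z>.22)&(Z<h-.006)&(c.min(-1)>110)&(v<290)
print("side seal",s.sum(),W[s].mean(0)*1000)
```

```text
pad 1841 [ 557.53211232 -294.92482693] 0.9578969547575614 meanpx [260.10752688 137.83870968]
lidz 0.34377916315766227
0.39583539604283663 (573.6561279296875, -306.0086669921875) 27.803516387939453 3847
0 ((0.0, 0.0), (0.0, 0.0), 0.0) [nan nan nan]
side seal 2504 [ 573.83054042 -292.95479934  317.68804176]<stdin>:20: RuntimeWarning: Mean of empty slice.
  ret = um.true_divide(
```

Request:
step_arm(
  rows=[
    [0.002,0.002,0.01,0],
    [0.002,0.002,0.03,0],
    [0.002,0.002,0.055,0],
    [0.002,0.002,0.08,0],
    [0.002,0.002,0.105,0],
    [0.002,0.002,0.13,0],
    [0.002,0.002,0.15,0],
    [0.002,0.002,0.17,0],
    [0.002,0.002,0.185,0],
    [0.002,0.002,0.197,0],
    [0.002,0.002,0.205,0],
    [0.002,0.002,0.209,0],
    [0.002,0.002,0.21,0],
    [0.002,0.002,0.21,0],
  ],
)

```text
t: 15.25
eef_pos: [0.5576, -0.2973, 0.0892]
ee_rot: [-3.142, -0.001, -0.576]
wrist_force: [-0.6, -0.4, -2.6]
opening: 0.0524
grasp_force: 35.0
```

Request:
step_arm(
  rows=[
    [0,0,0.001,0],
    [0,0,0.002,0],
    [0,0,0.003,0],
    [0,0,0.003,0],
    [0,0,0.003,0],
  ],
)

```text
t: 15.75
eef_pos: [0.5573, -0.2971, 0.0858]
ee_rot: [-3.142, -0.0, -0.576]
wrist_force: [0.1, 0.5, -3.4]
opening: 0.0521
grasp_force: 35.0
```

Request:
step_arm(
  rows=[
    [-0.001,-0.002,0,0],
    [-0.001,-0.002,0.001,0],
    [-0.001,-0.002,0.002,0],
    [-0.001,-0.002,0.003,0],
    [-0.001,-0.002,0.003,0],
    [-0.001,-0.002,0.003,0],
  ],
)

```text
t: 16.35
eef_pos: [0.5578, -0.295, 0.0834]
ee_rot: [-3.141, -0.001, -0.576]
wrist_force: [-2.1, 2.3, 5.0]
opening: 0.0523
grasp_force: 35.0
```

Request:
step_arm(
  rows=[
    [0,0,0,0],
    [0,0,0,0],
    [0,0,0,0],
    [0,0,0,0],
    [0,0,0,0],
    [0,0,-0.005,0],
    [0,0,-0.02,0],
    [0,0,-0.05,0],
    [0,0,-0.09,0],
    [0,0,-0.14,0],
    [0,0,-0.18,0],
    [0,0,-0.18,0],
    [0,0,-0.18,0],
  ],
  gripper=0.7,
)

```text
t: 17.65
eef_pos: [0.5578, -0.2951, 0.2642]
ee_rot: [-3.141, -0.002, -0.576]
wrist_force: [-0.7, 0.1, -0.9]
opening: 0.0748
grasp_force: 0.0
```

Run:
```python
from h import *
im=get_image("wrist");np.savez("w4",**im);cv2.imwrite("pics/w4.png",im["color"][...,::-1])
W=cloud(im);c=im["color"].astype(int)
m=(abs(W[...,2]-.105)<.006)&(np.hypot(W[...,0]-.557,W[...,1]+.295)<.04)
C,r=cv2.minEnclosingCircle(W[m][:,:2].astype(np.float32)*1000);print("tin",C,r,m.sum(),np.median(W[m][:,2]))
w=m&(c.min(-1)>115);q=cv2.minAreaRect(W[w][:,:2].astype(np.float32)*1000);d=W[w].mean(0)[:2]*1000-C
print("seal",w.sum(),q,np.degrees(np.arctan2(d[1],d[0])))
rel((539,-133,265,-93.2),(539,-133,150,-93.2))
```

```text
tin (559.2200927734375, -294.6202697753906) 26.632495880126953 1894 0.10550811591896908
seal 492 ((570.6868286132812, -295.5399475097656), (18.55277442932129, 27.54043960571289), 88.21935272216797) -4.381115710939727
t 17.7 tcp [ 557.3 -294.5  262.7] ytool -122.99 rpy [-3.141  0.    -0.576] open 0.0752 F [-0.2 -0.2 -0.4]
[-103.3 -125.5   -2.3] -29.8
[-103.3 -125.5  112.7] -29.8
```

View pics/w4.png

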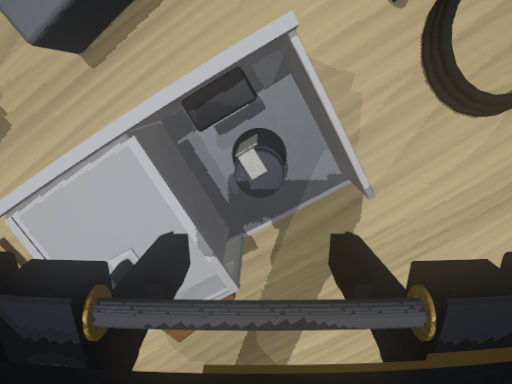

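The tin stands centred on the pad at (260,165) with its strip facing the block at (220,98). Next is the fin.

Request:
step_arm(
  rows=[
    [-0.03,-0.036,0,-8],
    [-0.06,-0.073,0,-16],
    [-0.09,-0.11,0,-24],
    [-0.1035,-0.126,0,-29.8],
    [-0.1035,-0.126,0,-29.8],
    [-0.1035,-0.126,0,-29.8],
    [-0.1035,-0.126,0,-29.8],
  ],
  gripper=0.7,
)

```text
t: 18.4
eef_pos: [0.5388, -0.1344, 0.2624]
ee_rot: [3.14, 0.001, -0.059]
wrist_force: [0.2, 0.1, -0.9]
opening: 0.0752
grasp_force: 0.0
```

Run:
```python
from h import *
rel((539,-132.5,265,-93.2),(539,-132.5,150.7,-93.2))
```

```text
t 18.4 tcp [ 538.8 -134.4  262.4] ytool -93.39 rpy [ 3.14e+00  1.00e-03 -5.90e-02] open 0.0752 F [ 0.2  0.1 -0.9]
[ 0.1 -2.  -2.6] -0.2
[ 1.000e-01 -2.000e+00  1.117e+02] -0.2
```

Request:
step_arm(
  rows=[
    [0,-0.002,0.02,0],
    [0,-0.002,0.05,0],
    [0,-0.002,0.08,0],
    [0,-0.002,0.1,0],
    [0,-0.002,0.111,0],
    [0,-0.002,0.111,0],
    [0,-0.002,0.111,0],
  ],
)

```text
t: 19.1
eef_pos: [0.5398, -0.1319, 0.1524]
ee_rot: [3.141, -0.001, -0.057]
wrist_force: [-0.2, -0.8, 0.4]
opening: 0.0754
grasp_force: 0.0
```

Request:
step_arm(
  rows=[
    [0,0,0,0],
    [0,0,0,0],
    [0,0,0,0],
    [0,0,0,0],
    [0,0,0,0],
    [0,0,0,0],
    [0,0,0,0],
    [0,0,0,0],
    [0,0,0,0],
    [0,0,0,0],
    [0,0,0,0],
    [0,0,0,0],
    [0,0,0,0],
  ],
  gripper=-1,
  force=15,
)

```text
t: 20.4
eef_pos: [0.5393, -0.1323, 0.1517]
ee_rot: [3.139, -0.001, -0.057]
wrist_force: [0.6, -5.5, -2.3]
opening: 0.0142
grasp_force: 15.0
```

Run:
```python
from h import *
t=np.radians(-3.185);c,s=np.cos(t),np.sin(t)
rel((573.7+c*-40+s*89,-210.3+s*-40-c*89,150.5,-93.2))
```

```text
t 20.4 tcp [ 539.3 -132.3  151.7] ytool -93.26 rpy [ 3.139e+00 -1.000e-03 -5.700e-02] open 0.0142 F [ 0.6 -5.5 -2.3]
[ -1.1 164.9   1.2] -0.1
```

Request:
step_arm(
  rows=[
    [0,0.008,0,0],
    [0,0.02,0,0],
    [0,0.034,0,0],
    [0,0.048,0,0],
    [0,0.062,0,0],
    [0,0.076,0,0],
    [0,0.09,0,0],
    [0,0.104,0,0],
    [0,0.118,0,0],
    [0,0.132,0,0],
    [0,0.144,0,0],
    [0,0.153,0,0],
    [0,0.159,0,0],
    [0,0.163,0,0],
    [0,0.165,0,0],
    [0,0.166,0,0],
    [0,0.166,0,0],
    [0,0.166,0,0],
  ],
)

```text
t: 22.2
eef_pos: [0.5292, -0.2971, 0.1517]
ee_rot: [-3.141, 0.002, -0.056]
wrist_force: [-5.1, 3.2, 6.3]
opening: 0.0139
grasp_force: 15.0
```

Request:
step_arm(
  rows=[
    [0,0.001,0,0],
    [0,0.002,0,0],
    [0,0.002,0,0],
  ],
)

```text
t: 22.5
eef_pos: [0.5292, -0.2971, 0.1517]
ee_rot: [-3.138, 0.002, -0.055]
wrist_force: [-6.8, 9.3, 11.0]
opening: 0.0139
grasp_force: 15.0
```

The door is at its stop: the force rose and nothing moved. I'll release and withdraw.

Request:
step_arm(
  rows=[
    [0,-0.002,0,0],
    [0,-0.002,0,0],
    [0,-0.002,0,0],
    [0,-0.002,0,0],
    [0,-0.002,0,0],
    [0,-0.002,0,0],
    [0,-0.002,-0.03,0],
    [0,-0.002,-0.07,0],
    [0,-0.002,-0.11,0],
    [0,-0.002,-0.13,0],
    [0,-0.002,-0.13,0],
    [0,-0.002,-0.13,0],
  ],
  gripper=0.5,
)

```text
t: 23.7
eef_pos: [0.5301, -0.2963, 0.2814]
ee_rot: [-3.141, -0.0, -0.055]
wrist_force: [0.1, 0.4, -0.3]
opening: 0.066
grasp_force: 0.0
```

Run:
```python
from h import *
rel()
im=get_image("wrist");cv2.imwrite("pics/w5.png",im["color"][...,::-1])
W=cloud(im);m=(W[...,2]>.165)&(W[...,2]<.19)&(W[...,0]<.62)
r=cv2.minAreaRect(W[m][:,:2].astype(np.float32)*1000);print(r)
```

```text
t 23.7 tcp [ 530.1 -296.3  281.4] ytool -93.17 rpy [-3.141 -0.    -0.055] open 0.066 F [ 0.1  0.4 -0.3]
((531.2550048828125, -297.72650146484375), (13.539855003356934, 49.11796951293945), 86.66407012939453)
```

View pics/w5.png

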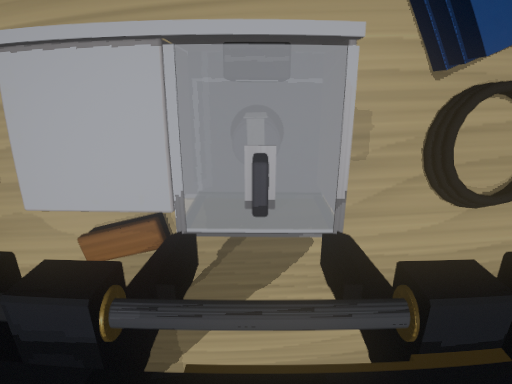

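The door is shut, with the fin at (260,185) and the tin visible through the panel at (257,130). The brush at (125,238) has not moved and the gripper is clear.

```bash
python3 -c "
from workcell import *
print(close_job())"
```

```text
the job is handed in; nothing more can be done
None
```

The job is handed in at about 24 s of the 61 s limit; no verdict came back. By my measurements the tin stands about 2 mm from the pad's centre with its seal within about 2° of square to the scanner, the door is shut against its stop, and I saw no bystander disturbed, though the tray items were not re-imaged after the pick.

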